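Find the shutter key that still snaps and lock it on

ROBOT

A 6-joint arm with a two-finger parallel gripper is mounted at the origin on a cart in front of the work surface, level with it; the furniture and walls round the work are solid. World frame = base frame: x ahead of the robot, y to its left, z up, the work surface at z = 0. Lengths are in m, angles in rad, forces in N, time in s.
With the tool pointing down it reaches from about 0.3 to 0.825 m from the base axis. Payload 5.4 kg.
Tool frame: the origin (TCP) lies at the very end of the fingers, on their centre line; the grasp point (between the pads) lies env.hold_point_z behind it (env.hold_point_z is the distance from the TCP to the grasp point, in m); z points along the fingers, y is the line along which they close (so a half turn about z gives the same grasp; the last joint's range is limited). The gripper opens to 92 mm and grips with 3 to 60 N. Pads are 20 mm wide; open, the fingers measure 128 mm over their backs; the gripper's body (75 mm by 189 mm) begins 69 mm behind the grasp point.
Start: joints at [1.031, 0.158, 1.597, -0, 1.386, -0.21], TCP at [0.186, 0.544, 0.178] pointing down, gripper open.
Joint ranges: [-2.91, 2.91], [-0.94, 2.29], [0.18, 2.7], [-1.29, 4.43], [0.17, 2.64], [-3, 3]. Speed limits (rad/s): [2.57, 2.57, 3.14, 3.14, 3.14, 3.14].

INTERFACE

Orientations are given as a unit quaternion [x, y, z, w].
In Python, from plant import monitor, vision, env gives the robot as it stands. The module is installed in compiled form; this text tells all that it offers.
- The arm moves only by the tool jog_arm, never from a script. Its argument "deltas" is a list of rows, each a list of 6 numbers: the shift along the world's x, y, z each as a share of 0.3 m, from -1 to 1, then the turn, a rotation vector about the world's x, y, z each as a share of 180 degrees, from -1 to 1. A call has 1 to 12 rows; each row is the pose to reach, as a shift and turn from the pose commanded when the call began, turning the shorter way round; what a row does not reach only later rows make up. A row lasts 1/12 s, in which the tool goes at most 41.7 mm and 7.16 degrees, less where a joint would pass 70% of its speed; a pose out of reach is approached as far as the arm can. A call with a number of a shift or a turn outside -1 to 1 is refused whole. A call with a gripper value outside its range is refused whole. "hand" is the gripper's target within -1 to 1 (shut at 1, half-way at 0, fully open at -1), set as the call begins (left out, the last holds). The fingers move at their own pace and stop on an object; "newtons" is the grip in N (left out, the last holds). Time passes only in rows, so rows that repeat a pose let the fingers close. It gives the time, the measured TCP pose, the force, the opening and the grip force at its end, in the units of the state.
- monitor.read_state(): the state, without advancing time (a new reading comes with each control period).
- vision.read_camera(name): name is "side" or "top" or "wrist"; returns (picture, depth): 400x640x3 uint8, red, green, blue; 400x640 float32, m along the optical axis (not along the pixel's ray), 0 where there is no reading.
- vision.camera_info(name): a dict with "fx", "fy", "cx", "cy" (pixels), "extrinsics" (4x4, takes a point from camera to world coordinates). Camera axes: x right, y up, looking along -z (the intrinsics and any distortion apply to the point x, -y, -z); pixel columns grow to the right and rows downward; lengths in m; the calibration is good to about 2 mm. A picture is of the moment at which its call begins: read the wrist's pose just before it. camera_info takes no time and is no camera call; for the wrist camera it gives the pose at the moment of the call.
- env.sign_off(): hands the job in; it is judged then, once.
The state is a dict: "clock": time; "joint_pos": joint angles; "qd": joint speeds; "tau": joint torques, N m; "position": TCP position; "tool_rot": TCP orientation; "ft_force": force on the tool from outside, world axes, zero at the start; "wrist_torque": the same for the moment, N m; "width": finger opening in m; "grasp_force": force on a finger pad.
Only numpy, scipy, OpenCV 4.12 (cv2) and the standard library are available. Lean on these libraries where they do the work, as an engineer would, in place of code of your own. Each camera call takes 0.05 s, during which the arm holds its last target. There are 200 camera calls.

TASK

One of the three identical push keys on the shutter console still snaps and stays down; the other two are worn out and stay soft to the bottom. Press the keys one at a time with the closed fingers, slowly and gently (keep under 10 N), until you feel one break over and lock down; then pick up the loose cover standing beside the console and set it over that key so that it sits flush on the console. Leave the other things on the table where they are.

Things in the scene. Friction and masses are not known exactly. Their poses are not given: they have to be found in the camera images.
- console: grey control box with aluminium top plate, fixed, 84 (x) x 232 (y) x 45 mm; origin at the centre of its underside, y along its row of three bays 75 mm apart. In each bay a 38 mm steel collar stands 5 mm above the plate; through it rises a flat round black key head, 27 mm across, whose top when untouched is anywhere from 18 to 27 mm above the plate, different for each key and not measured
- bay_left (a point): centre of the bay at the console's +y end, at the height of the top plate (45 mm above the table); the key's vertical axis passes through it
- bay_mid (a point): centre of the middle bay, at the height of the top plate
- bay_right (a point): centre of the bay at the console's -y end, at the height of the top plate
- key_a (a joint): travel of one key in m, 0 untouched, growing downward; which bay it sits in is not known and varies. Sound key (any of the three): 1.5 N at first touch, climbing to about 7.4 N at 4.5 mm, then falling to nothing at about 10.3 mm; from there it runs down by itself and stays at 12 mm
- key_b (a joint): travel of another key in m, same meaning, bay not known. The two soft keys (any of the three): resistance climbs steadily without a drop, from 1.6 N to 4 N (one) or 6.5 N (the other) at 12 mm, and the key comes up again when let go
- key_c (a joint): travel of the remaining key in m, same meaning, bay not known. Every key has a hard stop at 12 mm
- cover: loose grey plastic cylinder, 47 mm across, 38 mm tall, 50 to 80 g, small grip ribs, grip it round the side; origin at the centre of its lower rim. A bore from below, 41 mm wide, 16 mm deep, goes over a 38 mm collar until the rim rests on the top plate. Over a locked-down key it drops flush; a key that is up holds it 2 mm or more too high
- objective: bystander: microscope objective 31 mm in diameter, 50 mm tall, standing behind the console; origin at the centre of its underside
- sensor_puck: bystander: flat black power meter sensor puck 52 x 41 x 15 mm behind the console; origin near the centre of its underside
- lens_tube: bystander: black lens tube 31 mm in diameter, 30 mm tall, standing behind the console; origin at the centre of its underside
- bed_a (a joint): sinking of the overload spring under key_a, in m: 0 until that key is pressed with over 9 N (on its stop), then 0.1 mm more for each further N; beyond 0.3 mm (12 N) the key is overloaded
- bed_b (a joint): sinking of the overload spring under key_b, in m: 0 until that key is pressed with over 9 N (on its stop), then 0.1 mm more for each further N; beyond 0.3 mm (12 N) the key is overloaded
- bed_c (a joint): sinking of the overload spring under key_c, in m: 0 until that key is pressed with over 9 N (on its stop), then 0.1 mm more for each further N; beyond 0.3 mm (12 N) the key is overloaded

How it is judged:
By the outcome, as a careful person would: the job done as asked, in the order asked, and still so for the second after the job is handed in, with the robot touching nothing.
It also fails if it takes over 72 s, if anything falls off the work surface, if the arm or the gripper's body presses on something with over 40 N, if the wrist force passes 120 N, or if a joint passes its speed limit or range.

## Working session

There is one attempt and no reset: what is moved stays moved. The work goes in short steps, Python scripts to look and compute and a tool call to move; the robot and the scene stay as the last step left them, time stands still between calls to the robot, and variables do not carry over. Pictures are saved under pics/ and viewed, at most 10 in all, crops included, and the job is handed in when it is done.

Besides the shell and the picture viewer there is one more tool, called by a JSON object that holds its "method" and its "body". jog_arm: Moves the arm, as the interface text tells. Its arguments: {"type":"object","properties":{"deltas":{"type":"array","items":{"type":"array","items":{"type":"number"}}},"hand":{"type":"number"},"newtons":{"type":"number"}},"required":["deltas"]}

```bash
mkdir -p pics
cat > h.py <<'E'
from plant import monitor, vision, env
import numpy as np, cv2
def cloud(name):
    inf=vision.camera_info(name); p,d=vision.read_camera(name)
    v,u=np.mgrid[:400,:640]
    c=np.stack([(u-inf['cx'])/inf['fx']*d,-(v-inf['cy'])/inf['fy']*d,-d,np.ones_like(d)],-1)
    w=(c@np.array(inf['extrinsics']).T)[...,:3]; w[d==0]=np.nan
    return p,d,w
E
python3 - <<'E'
from h import *
print(monitor.read_state(), env.hold_point_z)
for n in ['top','side']:
    p,d,w=cloud(n); np.save(n+'.npy',w); cv2.imwrite(f'pics/{n}.png',p[...,::-1])
    i=vision.camera_info(n);print({k:np.round(v,3).tolist() if k=='extrinsics' else v for k,v in i.items()})
E
```

```text
{'clock': 0.0, 'joint_pos': array([ 1.03091601e+00,  1.59033142e-01,  1.59822684e+00, -1.32434613e-05,
        1.38621682e+00, -2.10084620e-01]), 'qd': array([ 0.0001122 , -0.00043861, -0.00082223,  0.00026944, -0.00090911,
       -0.00096164]), 'tau': array([-5.63490412e-04, -3.85549986e+01, -3.22115314e+01,  7.02330563e-02,
        3.73864942e-02, -1.25641113e-04]), 'position': array([0.18586168, 0.54339265, 0.17683064]), 'tool_rot': array([ 1.64150288e-01,  9.86434892e-01, -8.79001289e-04, -3.38986374e-04]), 'ft_force': array([0.32751571, 0.1279731 , 0.33846527]), 'wrist_torque': array([-0.02236236,  0.0369577 , -0.00895788]), 'grasp_force': 0.0, 'width': 0.09171579643923805} 0.0187
{'fx': 514.7120670221996, 'fy': 514.7120670221996, 'cx': 325.4116273455702, 'cy': 196.3486694650181, 'extrinsics': [[0.029, 0.989, -0.143, 0.432], [-1.0, 0.028, -0.011, 0.069], [-0.007, 0.143, 0.99, 1.082], [0.0, 0.0, 0.0, 1.0]]}
{'fx': 480.6549698409021, 'fy': 480.6549698409021, 'cx': 315.55285960368593, 'cy': 207.90406020554676, 'extrinsics': [[0.875, 0.25, -0.414, 0.201], [-0.483, 0.463, -0.743, -0.621], [0.006, 0.85, 0.527, 0.58], [0.0, 0.0, 0.0, 1.0]]}
```

View pics/top.png

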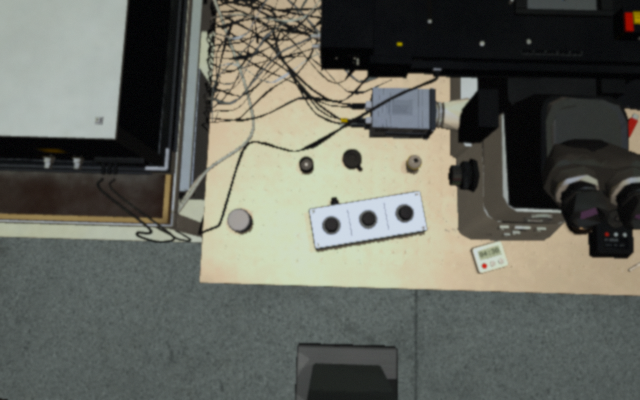

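View pics/side.png

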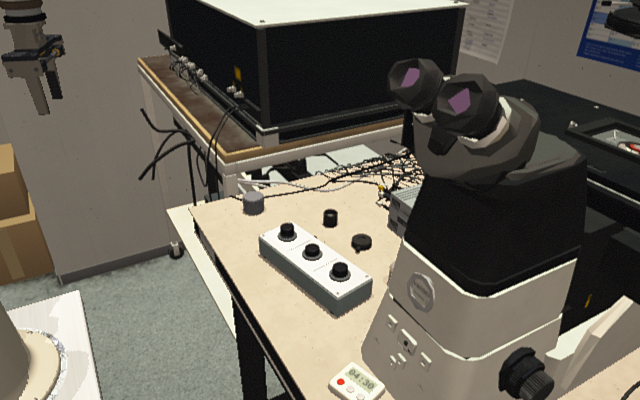

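The top view shows the keys at about (331,225), (368,219) and (405,213). The cover is at (239,220), left of the console, and the bystanders are behind it at (306,164), (352,158) and (414,163).

Run:
```python
from h import *
w=np.load('top.npy')
for n,(u,v) in dict(L=(331,225),M=(368,219),R=(405,213),cov=(239,220),a=(306,164),b=(352,158),c=(414,163)).items():
    print(n,np.round(w[v-1:v+2,u-1:u+2].reshape(-1,3).mean(0),4))
for name in ['top','side']:
  w=np.load(name+'.npy'); P=w[np.isfinite(w[...,2])]
  m=(P[:,2]>.035)&(P[:,2]<.056)&(abs(P[:,0]-.38)<.12)&(P[:,1]<.14)&(P[:,1]>-.2)
  Q=P[m]; r=cv2.minAreaRect((Q[:,:2]*1000).astype(np.float32)); print(name,'console',r,np.median(Q[:,2]))
  m=(P[:,2]>.058)&(P[:,2]<.09)&(abs(P[:,0]-.38)<.09)&(P[:,1]<.12)&(P[:,1]>-.2)
  Q=P[m]
  _,lab,cen=cv2.kmeans((Q[:,:2]).astype(np.float32),3,None,(3,100,1e-6),5,0)
  for k in range(3):
    q=Q[lab[:,0]==k]; t=np.percentile(q[:,2],80)
    q2=q[q[:,2]>t-.004]; print(' key',np.round(cv2.minEnclosingCircle((q2[:,:2]*1000).astype(np.float32)),1) if 0 else (np.round((q2.max(0)+q2.min(0))/2,4),np.round(np.ptp(q2,0),4),len(q2)))
  m=(P[:,2]>.03)&(P[:,2]<.05)&(abs(P[:,0]-.38)<.12)&(P[:,1]>.14)&(P[:,1]<.3)
  q=P[m]; print(' cover',np.round((q.max(0)+q.min(0))/2,4),np.ptp(q,0),len(q),np.median(q[:,2]))
```

```text
L [0.5215 0.0676 0.0686]
M [ 0.536  -0.0055  0.063 ]
R [ 0.5498 -0.0785  0.0655]
cov [0.5292 0.2554 0.0369]
a [0.6527 0.1235 0.021 ]
b [0.67   0.0269 0.0128]
c [ 0.6552 -0.0987  0.0483]
top console ((489.2602233886719, 39.24078369140625), (22.0821533203125, 127.58820343017578), 1.4999735355377197) 0.04436356124900609Traceback (most recent call last):
  File "<stdin>", line 11, in <module>
cv2.error: OpenCV(4.12.0) /io/opencv/modules/core/src/kmeans.cpp:243: error: (-2:Unspecified error) in function 'double cv::kmeans(cv::InputArray, int, cv::InputOutputArray, cv::TermCriteria, int, int, cv::OutputArray)'
> There can't be more clusters than elements (expected: 'N >= K'), where
>     'N' is 0
> must be greater than or equal to
>     'K' is 3
```

Run:
```python
from h import *
for name in ['top','side']:
  w=np.load(name+'.npy'); P=w[np.isfinite(w[...,2])]
  box=lambda x0,x1,y0,y1,z0,z1: P[(P[:,0]>x0)&(P[:,0]<x1)&(P[:,1]>y0)&(P[:,1]<y1)&(P[:,2]>z0)&(P[:,2]<z1)]
  Q=box(.45,.62,-.16,.15,.038,.049); r=cv2.minAreaRect((Q[:,:2]*1000).astype(np.float32)); print(name,'console',r,np.median(Q[:,2]))
  for c in [(.5215,.0676),(.536,-.0055),(.5498,-.0785)]:
    q=box(c[0]-.025,c[0]+.025,c[1]-.025,c[1]+.025,.055,.1)
    z=np.median(q[q[:,2]>.06][:,2]); q=q[abs(q[:,2]-z)<.003]
    print(' key',np.round((q.max(0)+q.min(0))/2,4),np.round(q.mean(0),4),np.ptp(q,0).round(4),z)
  q=box(.48,.58,.2,.3,.031,.05); print(' cover',np.round((q.max(0)+q.min(0))/2,4),q.mean(0),np.ptp(q,0),np.median(q[:,2]))
```

```text
top console ((537.3626708984375, -5.976097106933594), (84.10575103759766, 231.6803741455078), 11.06153678894043) 0.04477929061121988
 key [0.5235 0.0676 0.0694] [0.5235 0.0674 0.0694] [0.0243 0.024  0.0059] 0.06939631727686146
 key [ 0.5372 -0.0056  0.0631] [ 0.5375 -0.0055  0.063 ] [0.0263 0.024  0.0058] 0.06314589374840818
 key [ 0.5519 -0.0795  0.0654] [ 0.5517 -0.0788  0.0652] [0.0243 0.026  0.0057] 0.06531926388115072
 cover [0.5296 0.2571 0.0373] [0.52976701 0.25649865 0.03734803] [0.04544229 0.04699783 0.01137309] 0.03740439805761964
side console ((535.7835693359375, -6.0952301025390625), (84.83827209472656, 233.26852416992188), 11.23392391204834) 0.04540124882653168
 key [0.5219 0.0666 0.0688] [0.5213 0.0656 0.0693] [0.0252 0.0277 0.0058] 0.06873959108751043
 key [ 0.5361 -0.0059  0.0632] [ 0.5355 -0.0074  0.0634] [0.0274 0.0269 0.005 ] 0.06361096246567866
 key [ 0.5501 -0.0797  0.0656] [ 0.5497 -0.081   0.066 ] [0.0248 0.0259 0.0052] 0.06593806169539007
 cover [0.529  0.2575 0.0366] [0.527583   0.25297128 0.03736645] [0.04649786 0.04834952 0.01098111] 0.03789783361368504
```

{"method": "jog_arm", "body": {"deltas": [[1,-1,0,0,0,-0.3333],[1,-1,0,0,0,-0.3333],[1,-1,0,0,0,-0.3333],[1,-1,0,0,0,-0.3333],[1,-1,0,0,0,-0.3333],[1,-1,0,0,0,-0.3333],[1,-1,0,0,0,-0.3333],[1,-1,0,0,0,-0.3333],[1,-1,0,0,0,-0.3333],[1,-1,0,0,0,-0.3333],[1,-1,0,0,0,-0.3333],[1,-1,0,0,0,-0.3333]], "hand": 1, "newtons": 10}}

```text
clock: 1.1
position: [0.4874, 0.2419, 0.1772]
tool_rot: [0.637, 0.771, -0.0, -0.0]
ft_force: [-1.3, 0.9, -0.4]
width: 0.0141
grasp_force: 0.0
```

Run:
```python
from h import *
s=monitor.read_state(); print(s['position'],s['width'])
p,d,w=cloud('wrist'); np.save('w0.npy',w); cv2.imwrite('pics/w0.png',p[...,::-1])
print(np.round(vision.camera_info('wrist')['extrinsics'],3))
P=w[np.isfinite(w[...,2])]
q=P[(abs(P[:,0]-.529)<.05)&(abs(P[:,1]-.257)<.05)&(P[:,2]>.033)&(P[:,2]<.05)]
print(len(q),(q.max(0)+q.min(0))/2 if len(q) else 0,np.ptp(q,0) if len(q) else 0)
```

```text
[0.4874348  0.24194663 0.17722173] 0.014111502785466235
[[ 0.981 -0.184 -0.055  0.47 ]
 [ 0.192  0.937  0.293  0.326]
 [-0.002 -0.298  0.955  0.385]
 [ 0.     0.     0.     1.   ]]
1111 [0.52821669 0.25835122 0.03708639] [0.0469732  0.04633281 0.00803575]
```

View pics/w0.png

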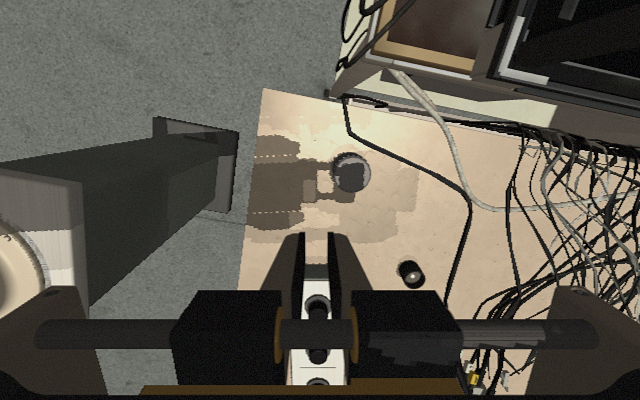

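The wrist view shows the cover at (351,172), agreeing with the other cameras. Next I'll go over the left key.

{"method": "jog_arm", "body": {"deltas": [[0.117,-0.58,-0.25,0,0,0],[0.117,-0.58,-0.25,0,0,0],[0.117,-0.58,-0.25,0,0,0],[0.117,-0.58,-0.25,0,0,0],[0.117,-0.58,-0.25,0,0,0],[0.117,-0.58,-0.25,0,0,0],[0.117,-0.58,-0.25,0,0,0],[0.117,-0.58,-0.25,0,0,0],[0.117,-0.58,-0.25,0,0,0],[0.117,-0.58,-0.25,0,0,0]]}}

```text
clock: 1.98
position: [0.5215, 0.0717, 0.1036]
tool_rot: [0.634, 0.773, 0.0, 0.0]
ft_force: [0.2, 0.5, -0.1]
width: 0.0005
grasp_force: 0.0
```

Run:
```python
from h import *
s=monitor.read_state(); print(s['position'],s['width'],s['ft_force'])
p,d,w=cloud('wrist'); np.save('w1.npy',w); cv2.imwrite('pics/w1.png',p[...,::-1])
P=w[np.isfinite(w[...,2])]
for c in [(.5222,.0676),(.5366,-.006),(.551,-.0796)]:
  q=P[(np.hypot(P[:,0]-c[0],P[:,1]-c[1])<.025)&(P[:,2]>.056)&(P[:,2]<.075)]
  if len(q)>20:
    z=np.percentile(q[:,2],70); q=q[abs(q[:,2]-z)<.002]; print(c,(q.max(0)+q.min(0))/2,np.ptp(q,0),z,len(q))
```

```text
[0.52150815 0.0716536  0.10359578] 0.00046847312938723916 [ 0.21741095  0.46782048 -0.13231357]
(0.5222, 0.0676) [0.52214768 0.06852902 0.07037315] [0.02630311 0.02685085 0.00356854] 0.07058002574294822 628
(0.551, -0.0796) [ 0.55232079 -0.08741643  0.06617852] [0.01981611 0.00765335 0.00302791] 0.06663112964403493 58
```

{"method": "jog_arm", "body": {"deltas": [[0.003,-0.008,-0.04,0,0,0],[0.003,-0.008,-0.085,0,0,0],[0.003,-0.008,-0.085,0,0,0],[0.003,-0.008,-0.085,0,0,0],[0.003,-0.008,-0.085,0,0,0],[0.003,-0.008,-0.085,0,0,0]]}}

```text
clock: 2.53
position: [0.5228, 0.0676, 0.0779]
tool_rot: [0.635, 0.772, 0.0, 0.0]
ft_force: [0.1, 0.3, 0.4]
width: 0.0001
grasp_force: 0.0
```

{"method": "jog_arm", "body": {"deltas": [[0,0,-0.01,0,0,0],[0,0,-0.02,0,0,0],[0,0,-0.026,0,0,0],[0,0,-0.03,0,0,0],[0,0,-0.033,0,0,0],[0,0,-0.036,0,0,0],[0,0,-0.036,0,0,0],[0,0,-0.036,0,0,0]]}}

```text
clock: 3.2
position: [0.5222, 0.0676, 0.0665]
tool_rot: [0.635, 0.772, 0.0, -0.0]
ft_force: [0.6, 0.4, -0.3]
width: 0.0005
grasp_force: 0.0
```

{"method": "jog_arm", "body": {"deltas": [[0,0,-0.003,0,0,0],[0,0,-0.005,0,0,0],[0,0,-0.005,0,0,0],[0,0,-0.005,0,0,0]]}}

```text
clock: 3.53
position: [0.5222, 0.0676, 0.065]
tool_rot: [0.635, 0.772, -0.0, -0.0]
ft_force: [0.2, -0.4, 0.4]
width: 0.0006
grasp_force: 0.0
```

Run:
```python
from h import *
s=monitor.read_state(); print(s['position'],s['ft_force'],s['wrist_torque'])
p,d=vision.read_camera('side'); cv2.imwrite('pics/s1.png',cv2.resize(p[180:320,230:400],None,fx=4,fy=4)[...,::-1])
```

```text
[0.52219264 0.06759392 0.06496193] [ 0.15233182 -0.44041176  0.39697426] [-0.11253815  0.0067602   0.01434307]
```

View pics/s1.png

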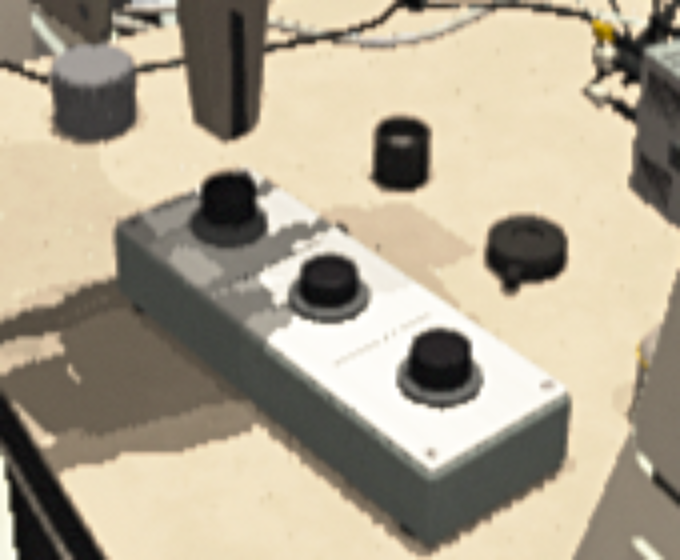

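The side view shows the closed fingertip at crop (230,130), clearly above the left key's top at (228,185). I'll measure that gap with depth.

Run:
```python
from h import *
for n in ['side','top']:
  p,d,w=cloud(n); P=w[np.isfinite(w[...,2])]
  if n=='side':
    for v in range(196,232,2): print(v,np.round(w[v,284:294:3],3).tolist())
  q=P[(abs(P[:,0]-.52)<.1)&(abs(P[:,1]-.07)<.1)&(P[:,2]>.074)&(P[:,2]<.15)]
  if len(q):
    print(n,len(q),q.min(0),q.max(0)); z=q[:,2].min(); r=q[q[:,2]<z+.02]; print(r.min(0),r.max(0))
```

```text
196 [[0.512, 0.054, 0.145], [0.519, 0.056, 0.142], [0.526, 0.058, 0.139], [0.533, 0.059, 0.137]]
198 [[0.513, 0.057, 0.139], [0.52, 0.058, 0.137], [0.526, 0.057, 0.135], [0.532, 0.058, 0.133]]
200 [[0.512, 0.054, 0.136], [0.52, 0.058, 0.133], [0.525, 0.056, 0.132], [0.533, 0.06, 0.128]]
202 [[0.513, 0.056, 0.131], [0.518, 0.055, 0.13], [0.526, 0.059, 0.126], [0.533, 0.059, 0.124]]
204 [[0.513, 0.056, 0.127], [0.52, 0.058, 0.124], [0.526, 0.058, 0.123], [0.532, 0.058, 0.12]]
206 [[0.514, 0.059, 0.121], [0.52, 0.059, 0.119], [0.527, 0.06, 0.116], [0.532, 0.059, 0.115]]
208 [[0.513, 0.056, 0.118], [0.519, 0.057, 0.116], [0.526, 0.058, 0.114], [0.532, 0.059, 0.111]]
210 [[0.513, 0.057, 0.114], [0.519, 0.057, 0.112], [0.526, 0.059, 0.109], [0.534, 0.062, 0.105]]
212 [[0.512, 0.056, 0.11], [0.519, 0.058, 0.107], [0.525, 0.058, 0.105], [0.602, 0.204, 0.001]]
214 [[0.512, 0.056, 0.106], [0.52, 0.059, 0.102], [0.592, 0.198, 0.002], [0.599, 0.198, -0.0]]
216 [[0.578, 0.199, 0.001], [0.584, 0.196, 0.0], [0.59, 0.193, 0.0], [0.595, 0.189, 0.001]]
218 [[0.573, 0.189, 0.002], [0.58, 0.189, -0.0], [0.585, 0.183, 0.002], [0.591, 0.18, 0.002]]
220 [[0.571, 0.186, -0.001], [0.577, 0.182, -0.0], [0.582, 0.178, 0.001], [0.587, 0.173, 0.002]]
222 [[0.567, 0.176, 0.001], [0.527, 0.077, 0.071], [0.549, 0.108, 0.046], [0.555, 0.107, 0.045]]
224 [[0.52, 0.074, 0.071], [0.525, 0.072, 0.071], [0.529, 0.068, 0.072], [0.552, 0.101, 0.044]]
226 [[0.518, 0.071, 0.069], [0.522, 0.065, 0.071], [0.528, 0.064, 0.069], [0.532, 0.061, 0.07]]
228 [[0.515, 0.063, 0.07], [0.519, 0.059, 0.071], [0.524, 0.056, 0.071], [0.531, 0.059, 0.067]]
230 [[0.513, 0.059, 0.068], [0.517, 0.056, 0.069], [0.524, 0.056, 0.066], [0.531, 0.059, 0.063]]
side 383 [0.50364838 0.0522001  0.10165931] [0.54015063 0.07451984 0.14977428]
[0.50686665 0.05428286 0.10165931] [0.53583145 0.07451984 0.12162661]
```

Run:
```python
from h import *
w=np.load('w0.npy')
for v in range(231,245,3): print(v,np.round(w[v,[300,303,306,328,331,334]],3).tolist())
i=vision.camera_info('wrist');s=monitor.read_state();print(s['position'],s['clock'])
p,d,w=cloud('wrist')
for v in range(225,250,3): print(v,np.round(w[v,[305,310,318,325,332]],3).tolist())
E=np.array(i['extrinsics']); c=np.linalg.inv(E)@np.append(s['position'],1); print(c, i['cx']+i['fx']*c[0]/-c[2], i['cy']+i['fy']*-c[1]/-c[2])
p,d,w=cloud('side'); q=w[np.isfinite(w[...,2])]; q=q[(abs(q[:,0]-.52)<.03)&(abs(q[:,1]-.07)<.03)&(q[:,2]>.074)]; print('side tip',q[:,2].min())
```

```text
231 [[0.48, 0.155, 0.0], [0.484, 0.156, 0.002], [0.489, 0.157, 0.001], [0.52, 0.162, -0.0], [0.524, 0.163, -0.0], [0.529, 0.164, 0.0]]
234 [[0.475, 0.249, 0.219], [0.477, 0.25, 0.219], [0.489, 0.152, 0.001], [0.493, 0.253, 0.219], [0.495, 0.253, 0.218], [0.497, 0.252, 0.216]]
237 [[0.476, 0.249, 0.223], [0.478, 0.249, 0.222], [0.49, 0.147, 0.001], [0.493, 0.253, 0.224], [0.495, 0.253, 0.223], [0.497, 0.253, 0.222]]
240 [[0.476, 0.25, 0.228], [0.478, 0.25, 0.228], [0.491, 0.143, 0.002], [0.492, 0.253, 0.228], [0.494, 0.253, 0.227], [0.496, 0.252, 0.225]]
243 [[0.476, 0.25, 0.232], [0.478, 0.249, 0.231], [0.492, 0.138, 0.001], [0.492, 0.253, 0.232], [0.494, 0.253, 0.231], [0.496, 0.253, 0.232]]
[0.5222886  0.06758487 0.06506353] 3.6833
225 [[0.514, 0.066, 0.07], [0.517, 0.067, 0.071], [0.523, 0.069, 0.071], [0.529, 0.069, 0.07], [0.534, 0.07, 0.069]]
228 [[0.514, 0.064, 0.069], [0.518, 0.065, 0.07], [0.524, 0.066, 0.071], [0.529, 0.067, 0.07], [0.534, 0.068, 0.069]]
231 [[0.514, 0.062, 0.072], [0.518, 0.062, 0.07], [0.524, 0.064, 0.071], [0.53, 0.064, 0.07], [0.535, 0.065, 0.068]]
234 [[0.513, 0.074, 0.104], [0.516, 0.076, 0.106], [0.521, 0.077, 0.106], [0.526, 0.077, 0.105], [0.539, 0.053, 0.046]]
237 [[0.514, 0.075, 0.11], [0.517, 0.076, 0.111], [0.521, 0.077, 0.112], [0.526, 0.077, 0.108], [0.53, 0.078, 0.109]]
240 [[0.514, 0.074, 0.113], [0.517, 0.076, 0.115], [0.521, 0.077, 0.115], [0.526, 0.077, 0.114], [0.53, 0.078, 0.114]]
243 [[0.514, 0.076, 0.12], [0.517, 0.076, 0.12], [0.521, 0.077, 0.119], [0.526, 0.077, 0.118], [0.53, 0.078, 0.118]]
246 [[0.514, 0.075, 0.123], [0.517, 0.076, 0.124], [0.521, 0.077, 0.122], [0.525, 0.078, 0.123], [0.529, 0.079, 0.124]]
249 [[0.514, 0.075, 0.126], [0.517, 0.076, 0.127], [0.521, 0.077, 0.128], [0.525, 0.077, 0.126], [0.529, 0.078, 0.126]]
[ 3.95356576e-04 -1.83539584e-02 -2.23225958e-01  1.00000000e+00] 316.4177390753478 223.1301753427813
side tip 0.10196213273781507
```

Run:
```python
from h import *
w=np.load('side.npy'); P=w[np.isfinite(w[...,2])]
q=P[(abs(P[:,0]-.19)<.1)&(abs(P[:,1]-.54)<.12)&(P[:,2]>.12)]; print(len(q),q.min(0),q.max(0))
for v in range(60,120,6): print(v,np.round(w[v,[35,42,47,52,58]],3).tolist())
i=vision.camera_info('side');E=np.array(i['extrinsics']); c=np.linalg.inv(E)@np.array([.186,.5434,.177,1]); print(c, i['cx']+i['fx']*c[0]/-c[2], i['cy']+i['fy']*-c[1]/-c[2])
```

```text
4345 [0.12654396 0.44226043 0.21264279] [0.24434634 0.63034203 0.43285024]
60 [[0.182, 0.446, 0.334], [0.194, 0.477, 0.326], [0.203, 0.51, 0.317], [0.212, 0.588, 0.298], [0.24, 1.443, 0.096]]
66 [[0.179, 0.452, 0.322], [0.191, 0.46, 0.318], [0.199, 0.591, 0.286], [0.209, 0.588, 0.285], [0.234, 1.449, 0.073]]
72 [[0.176, 0.455, 0.31], [0.188, 0.458, 0.308], [0.196, 0.588, 0.273], [0.206, 0.587, 0.273], [0.229, 1.44, 0.053]]
78 [[0.173, 0.481, 0.292], [0.17, 1.44, 0.038], [0.193, 0.59, 0.26], [0.202, 0.588, 0.259], [0.214, 0.591, 0.257]]
84 [[0.169, 0.482, 0.28], [0.165, 1.434, 0.018], [0.181, 1.434, 0.015], [0.199, 0.586, 0.247], [0.211, 0.585, 0.246]]
90 [[0.166, 0.484, 0.268], [0.178, 0.489, 0.264], [0.175, 1.444, -0.01], [0.196, 0.592, 0.232], [0.207, 0.584, 0.233]]
96 [[0.163, 0.485, 0.255], [0.175, 0.482, 0.254], [0.169, 1.437, -0.03], [0.192, 0.59, 0.219], [0.204, 0.585, 0.219]]
102 [[0.159, 0.489, 0.242], [0.172, 0.483, 0.242], [0.163, 1.439, -0.053], [0.18, 1.444, -0.058], [0.2, 1.448, -0.062]]
108 [[0.118, 1.439, -0.07], [0.169, 0.486, 0.228], [0.177, 0.491, 0.225], [0.174, 1.443, -0.081], [0.195, 1.433, -0.081]]
114 [[0.111, 1.441, -0.093], [0.165, 0.491, 0.214], [0.151, 1.446, -0.102], [0.168, 1.432, -0.1], [0.189, 1.438, -0.106]]
[-0.57849541  0.19368006 -1.07081527  1.        ] 55.88464221219124 120.96723156289055
```

The cameras agree that the real fingertips are about 37 mm above the reported TCP, roughly twice hold_point_z, whether the gripper is open or closed. I'll work with true tip z = reported z + 0.037, and confirm that by touch.

{"method": "jog_arm", "body": {"deltas": [[0,0,-0.03,0,0,0],[0,0,-0.06,0,0,0],[0,0,-0.08,0,0,0],[0,0,-0.09,0,0,0],[0,0,-0.097,0,0,0],[0,0,-0.097,0,0,0],[0,0,-0.097,0,0,0]]}}

```text
clock: 4.37
position: [0.5223, 0.0676, 0.0359]
tool_rot: [0.635, 0.772, 0.0, -0.0]
ft_force: [0.5, 0.5, 0.2]
width: 0.0002
grasp_force: 0.0
```

{"method": "jog_arm", "body": {"deltas": [[0,0,-0.003,0,0,0],[0,0,-0.005,0,0,0],[0,0,-0.007,0,0,0],[0,0,-0.007,0,0,0],[0,0,-0.007,0,0,0]]}}

```text
clock: 4.78
position: [0.5223, 0.0676, 0.0339]
tool_rot: [0.635, 0.772, 0.0, 0.0]
ft_force: [-0.1, 0.0, -0.0]
width: 0.0006
grasp_force: 0.0
```

{"method": "jog_arm", "body": {"deltas": [[0,0,-0.003,0,0,0],[0,0,-0.005,0,0,0],[0,0,-0.005,0,0,0],[0,0,-0.005,0,0,0]]}}

```text
clock: 5.12
position: [0.5224, 0.0676, 0.0325]
tool_rot: [0.635, 0.772, 0.0, 0.0]
ft_force: [0.3, -0.4, 1.8]
width: 0.0002
grasp_force: 0.8
```

Contact at the predicted height, so the offset is confirmed. I'll press on in small steps.

{"method": "jog_arm", "body": {"deltas": [[0,0,-0.003,0,0,0],[0,0,-0.005,0,0,0],[0,0,-0.005,0,0,0],[0,0,-0.005,0,0,0]]}}

```text
clock: 5.45
position: [0.5224, 0.0676, 0.0309]
tool_rot: [0.635, 0.772, 0.0, 0.0]
ft_force: [1.3, -0.2, 2.0]
width: 0.0004
grasp_force: 0.9
```

{"method": "jog_arm", "body": {"deltas": [[0,0,-0.003,0,0,0],[0,0,-0.005,0,0,0],[0,0,-0.005,0,0,0],[0,0,-0.005,0,0,0]]}}

```text
clock: 5.78
position: [0.5224, 0.0676, 0.0294]
tool_rot: [0.635, 0.772, 0.0, 0.0]
ft_force: [0.7, 0.1, 2.7]
width: 0.0005
grasp_force: 1.1
```

{"method": "jog_arm", "body": {"deltas": [[0,0,-0.003,0,0,0],[0,0,-0.005,0,0,0],[0,0,-0.005,0,0,0],[0,0,-0.005,0,0,0]]}}

```text
clock: 6.12
position: [0.5224, 0.0676, 0.0279]
tool_rot: [0.635, 0.772, 0.0, 0.0]
ft_force: [1.7, -0.7, 3.0]
width: 0.0006
grasp_force: 1.2
```

{"method": "jog_arm", "body": {"deltas": [[0,0,-0.003,0,0,0],[0,0,-0.005,0,0,0],[0,0,-0.005,0,0,0],[0,0,-0.005,0,0,0]]}}

```text
clock: 6.45
position: [0.5224, 0.0676, 0.0264]
tool_rot: [0.635, 0.772, 0.0, 0.0]
ft_force: [1.0, 0.4, 3.3]
width: 0.0002
grasp_force: 1.4
```

Left key is soft: 3.3 N at about 6 mm, climbing steadily. Now the middle key.

{"method": "jog_arm", "body": {"deltas": [[0,0,0.062,0,0,0],[0,0,0.062,0,0,0],[0.02,-0.12,0.062,0,0,0],[0.048,-0.245,0.062,0,0,0],[0.048,-0.245,0.062,0,0,0],[0.048,-0.245,0.062,0,0,0],[0.048,-0.245,0.05,0,0,0],[0.048,-0.245,0.03,0,0,0],[0.048,-0.245,0.017,0,0,0],[0.048,-0.245,0.01,0,0,0],[0.048,-0.245,0.01,0,0,0]]}}

```text
clock: 7.37
position: [0.5356, -0.005, 0.0282]
tool_rot: [0.635, 0.773, -0.0, -0.001]
ft_force: [-0.1, -0.1, 0.7]
width: 0.0009
grasp_force: 0.0
```

{"method": "jog_arm", "body": {"deltas": [[0,0,-0.003,0,0,0],[0,0,-0.005,0,0,0],[0,0,-0.005,0,0,0],[0,0,-0.005,0,0,0]]}}

```text
clock: 7.7
position: [0.5368, -0.0059, 0.028]
tool_rot: [0.635, 0.772, 0.0, 0.0]
ft_force: [0.8, 1.0, -0.2]
width: 0.0007
grasp_force: 0.0
```

{"method": "jog_arm", "body": {"deltas": [[0,0,-0.003,0,0,0],[0,0,-0.005,0,0,0],[0,0,-0.005,0,0,0],[0,0,-0.005,0,0,0]]}}

```text
clock: 8.03
position: [0.5369, -0.006, 0.0265]
tool_rot: [0.635, 0.772, 0.0, 0.0]
ft_force: [-0.3, -0.8, 1.9]
width: 0.0003
grasp_force: 0.8
```

{"method": "jog_arm", "body": {"deltas": [[0,0,-0.003,0,0,0],[0,0,-0.005,0,0,0],[0,0,-0.005,0,0,0],[0,0,-0.005,0,0,0]]}}

```text
clock: 8.37
position: [0.5368, -0.006, 0.0249]
tool_rot: [0.635, 0.772, 0.0, 0.0]
ft_force: [-0.2, 0.1, 2.6]
width: 0.0004
grasp_force: 1.1
```

{"method": "jog_arm", "body": {"deltas": [[0,0,-0.003,0,0,0],[0,0,-0.005,0,0,0],[0,0,-0.005,0,0,0],[0,0,-0.005,0,0,0]]}}

```text
clock: 8.7
position: [0.5368, -0.006, 0.0234]
tool_rot: [0.635, 0.772, 0.0, 0.0]
ft_force: [0.7, -0.9, 3.1]
width: 0.0007
grasp_force: 1.4
```

{"method": "jog_arm", "body": {"deltas": [[0,0,-0.003,0,0,0],[0,0,-0.005,0,0,0],[0,0,-0.005,0,0,0],[0,0,-0.005,0,0,0]]}}

```text
clock: 9.03
position: [0.5369, -0.006, 0.0219]
tool_rot: [0.635, 0.772, 0.0, 0.0]
ft_force: [0.4, -1.2, 3.3]
width: 0.0007
grasp_force: 1.7
```

{"method": "jog_arm", "body": {"deltas": [[0,0,-0.003,0,0,0],[0,0,-0.005,0,0,0],[0,0,-0.005,0,0,0],[0,0,-0.005,0,0,0]]}}

```text
clock: 9.37
position: [0.5368, -0.006, 0.0204]
tool_rot: [0.635, 0.772, 0.0, 0.0]
ft_force: [0.6, -0.9, 4.0]
width: 0.0007
grasp_force: 2.0
```

The middle key is soft too: a steady climb to 4.0 N at about 6.5 mm. Now the right key.

{"method": "jog_arm", "body": {"deltas": [[0,0,0.082,0,0,0],[0,0,0.082,0,0,0],[0.02,-0.12,0.082,0,0,0],[0.048,-0.245,0.082,0,0,0],[0.048,-0.245,0.082,0,0,0],[0.048,-0.245,0.082,0,0,0],[0.048,-0.245,0.07,0,0,0],[0.048,-0.245,0.05,0,0,0],[0.048,-0.245,0.04,0,0,0],[0.048,-0.245,0.036,0,0,0],[0.048,-0.245,0.036,0,0,0]]}}

```text
clock: 10.28
position: [0.5503, -0.0785, 0.0302]
tool_rot: [0.635, 0.773, -0.0, -0.001]
ft_force: [-0.1, -0.5, 0.5]
width: 0.0007
grasp_force: 0.0
```

{"method": "jog_arm", "body": {"deltas": [[0,0,-0.003,0,0,0],[0,0,-0.005,0,0,0],[0,0,-0.005,0,0,0],[0,0,-0.005,0,0,0]]}}

```text
clock: 10.62
position: [0.5512, -0.0794, 0.0298]
tool_rot: [0.635, 0.772, 0.0, 0.0]
ft_force: [0.1, -0.7, -1.1]
width: 0.0004
grasp_force: 0.0
```

{"method": "jog_arm", "body": {"deltas": [[0,0,-0.003,0,0,0],[0,0,-0.005,0,0,0],[0,0,-0.005,0,0,0],[0,0,-0.005,0,0,0]]}}

```text
clock: 10.95
position: [0.5513, -0.0795, 0.0285]
tool_rot: [0.635, 0.772, 0.0, 0.0]
ft_force: [-0.5, 0.9, 2.9]
width: 0.0002
grasp_force: 1.5
```

{"method": "jog_arm", "body": {"deltas": [[0,0,-0.003,0,0,0],[0,0,-0.005,0,0,0],[0,0,-0.005,0,0,0],[0,0,-0.005,0,0,0]]}}

```text
clock: 11.28
position: [0.5514, -0.0796, 0.0271]
tool_rot: [0.635, 0.772, 0.0, 0.0]
ft_force: [-0.4, 0.7, 4.8]
width: 0.0001
grasp_force: 2.7
```

{"method": "jog_arm", "body": {"deltas": [[0,0,-0.003,0,0,0],[0,0,-0.005,0,0,0],[0,0,-0.005,0,0,0],[0,0,-0.005,0,0,0]]}}

```text
clock: 11.62
position: [0.5514, -0.0796, 0.0258]
tool_rot: [0.635, 0.772, 0.0, 0.0]
ft_force: [-1.5, 0.6, 6.6]
width: 0.0005
grasp_force: 3.4
```

{"method": "jog_arm", "body": {"deltas": [[0,0,-0.003,0,0,0],[0,0,-0.005,0,0,0],[0,0,-0.005,0,0,0],[0,0,-0.005,0,0,0]]}}

```text
clock: 11.95
position: [0.5515, -0.0796, 0.0244]
tool_rot: [0.635, 0.772, 0.0, 0.0]
ft_force: [-1.9, 0.2, 7.5]
width: 0.0008
grasp_force: 3.6
```

The right key is the sound one: 7.5 N at about 4.5 mm. I'll carry on through the break.

{"method": "jog_arm", "body": {"deltas": [[0,0,-0.003,0,0,0],[0,0,-0.005,0,0,0],[0,0,-0.005,0,0,0],[0,0,-0.005,0,0,0]]}}

```text
clock: 12.28
position: [0.5514, -0.0796, 0.0227]
tool_rot: [0.635, 0.772, 0.0, 0.0]
ft_force: [-1.6, 0.4, 6.4]
width: 0.0008
grasp_force: 3.0
```

{"method": "jog_arm", "body": {"deltas": [[0,0,-0.003,0,0,0],[0,0,-0.005,0,0,0],[0,0,-0.005,0,0,0],[0,0,-0.005,0,0,0]]}}

```text
clock: 12.62
position: [0.5513, -0.0795, 0.0206]
tool_rot: [0.635, 0.772, 0.0, 0.0]
ft_force: [0.5, 1.1, 2.2]
width: 0.0008
grasp_force: 1.3
```

{"method": "jog_arm", "body": {"deltas": [[0,0,-0.003,0,0,0],[0,0,-0.005,0,0,0],[0,0,-0.005,0,0,0],[0,0,-0.005,0,0,0]]}}

```text
clock: 12.95
position: [0.5503, -0.0792, 0.0184]
tool_rot: [0.635, 0.772, -0.0, -0.001]
ft_force: [0.6, 0.1, 0.4]
width: 0.0001
grasp_force: 0.0
```

{"method": "jog_arm", "body": {"deltas": [[0,0,-0.002,0,0,0],[0,0,-0.003,0,0,0],[0,0,-0.003,0,0,0],[0,0,-0.003,0,0,0]]}}

```text
clock: 13.28
position: [0.5509, -0.0794, 0.0181]
tool_rot: [0.635, 0.772, -0.0, -0.0]
ft_force: [0.2, -1.0, -0.4]
width: 0.0004
grasp_force: 0.0
```

It broke over and locked. I'll lift, back off and check it with the wrist camera.

{"method": "jog_arm", "body": {"deltas": [[0,0,0.1,0,0,0],[0,0,0.2,0,0,0],[-0.02,0.1,0.3,0,0,0],[-0.04,0.2,0.3,0,0,0],[-0.04,0.2,0.3,0,0,0],[-0.04,0.2,0.3,0,0,0],[-0.04,0.2,0.3,0,0,0],[-0.04,0.2,0.3,0,0,0]], "hand": -1}}

```text
clock: 13.95
position: [0.5386, -0.0201, 0.1074]
tool_rot: [0.636, 0.772, -0.0, -0.001]
ft_force: [0.1, 0.7, -0.9]
width: 0.0515
grasp_force: 0.0
```

```bash
cat >> h.py <<'E'
def circ(P,c,r,z0,z1):
    q=P[(np.hypot(P[:,0]-c[0],P[:,1]-c[1])<r)&(P[:,2]>z0)&(P[:,2]<z1)]
    if len(q)<10: return len(q)
    (x,y),R=cv2.minEnclosingCircle((q[:,:2]*1000).astype(np.float32))
    return len(q),np.round([x,y,R],1),np.round((q.max(0)+q.min(0))*500,1),np.round(np.median(q[:,2])*1000,1)
E
python3 - <<'E'
from h import *
print(monitor.read_state()['position'])
p,d,w=cloud('wrist'); P=w[np.isfinite(w[...,2])]
cv2.imwrite('pics/w2.png',p[...,::-1])
for c in [(.5222,.0676),(.5366,-.006),(.551,-.0796)]:
  print('key',circ(P,c,.022,.0525,.075)); print('collar',circ(P,c,.023,.0475,.075))
E
```

```text
[ 0.53864949 -0.02008511  0.10742487]
key (871, array([523.2,  68.5,  14.1]), array([523. ,  68.3,  62.7]), np.float64(70.3))
collar (1499, array([521.7,  69.6,  20.1]), array([521.4,  68.6,  60.1]), np.float64(69.5))
key (691, array([536.5,  -5.1,  13.4]), array([536.3,  -4.9,  59.3]), np.float64(63.7))
collar (1174, array([535.7,  -6.8,  20.6]), array([535.6,  -6.8,  56.8]), np.float64(62.7))
key (460, array([552.1, -78.3,  14.1]), array([552. , -78.5,  54.4]), np.float64(54.2))
collar (941, array([551. , -78.7,  19.1]), array([551. , -78.3,  51.9]), np.float64(52.2))
```

View pics/w2.png

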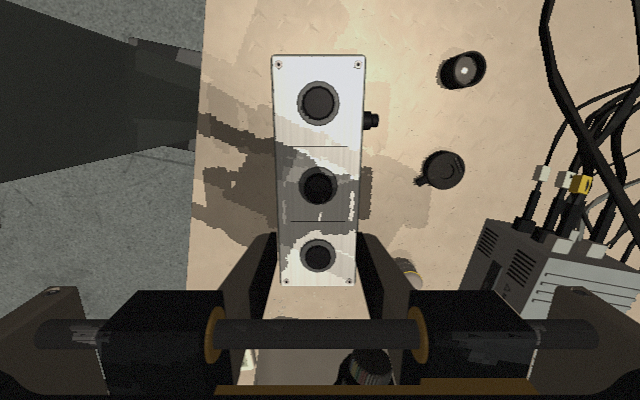

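The wrist view shows the keys at (319,103), (318,185) and (318,256). The nearest one, right, is locked down at z≈54 mm. Before grasping I'll check for obstacles around the cover.

Run:
```python
from h import *
for n in ['top','side','w0']:
  w=np.load(n+'.npy'); P=w[np.isfinite(w[...,2])]
  q=P[(abs(P[:,0]-.53)<.13)&(P[:,1]>.2)&(P[:,1]<.5)&(P[:,2]<.3)]
  for y in np.arange(.2,.5,.02):
    r=q[abs(q[:,1]-y)<.01]
    if len(r): print(n,round(y,2),np.round([r[:,2].min(),r[:,2].max()],3),end=';')
  print()
```

```text
top 0.2 [-0.007  0.006];top 0.22 [-0.007  0.005];top 0.24 [-0.008  0.043];top 0.26 [-0.008  0.043];top 0.28 [-0.007  0.042];top 0.3 [-0.007  0.014];top 0.32 [-0.007  0.015];top 0.34 [-0.048  0.014];top 0.36 [-0.078  0.144];top 0.38 [-0.191  0.3  ];top 0.4 [-0.277  0.3  ];top 0.42 [-0.201  0.299];top 0.44 [-0.44  0.3 ];top 0.46 [-0.518  0.297];top 0.48 [-0.609  0.3  ];
side 0.2 [-0.297  0.004];side 0.22 [-0.633  0.005];side 0.24 [-0.699  0.042];side 0.26 [-0.705  0.041];side 0.28 [-0.708  0.04 ];side 0.3 [-0.066  0.012];side 0.32 [-0.067  0.011];side 0.34 [-0.067  0.012];side 0.36 [-0.017  0.144];side 0.38 [-0.028  0.3  ];side 0.4 [-0.036  0.3  ];side 0.42 [-0.906  0.299];side 0.44 [-0.908  0.299];side 0.46 [-0.907  0.299];side 0.48 [-0.908  0.3  ];
w0 0.2 [-0.002  0.003];w0 0.22 [-0.002  0.3  ];w0 0.24 [-0.002  0.3  ];w0 0.26 [-0.002  0.3  ];w0 0.28 [-0.002  0.041];w0 0.3 [-0.002  0.011];w0 0.32 [-0.002  0.012];w0 0.34 [-0.104  0.012];w0 0.36 [-0.338  0.145];w0 0.38 [-0.906  0.228];w0 0.4 [-0.905  0.227];w0 0.42 [-0.905  0.21 ];w0 0.44 [-0.907  0.133];w0 0.46 [-0.909 -0.014];w0 0.48 [-0.907 -0.17 ];
```

{"method": "jog_arm", "body": {"deltas": [[0,0.1,0,0,0,0],[-0.01,0.2,0,0,0,0],[-0.02,0.4,0,0,0,0],[-0.033,0.6,0,0,0,0],[-0.033,0.925,0,0,0,0],[-0.033,0.925,0,0,0,0],[-0.033,0.925,0,0,0,0],[-0.033,0.925,0,0,0,0],[-0.033,0.925,0,0,0,0],[-0.033,0.925,0,0,0,0],[-0.033,0.925,0,0,0,0],[-0.033,0.925,0,0,0,0]]}}

```text
clock: 15.0
position: [0.5295, 0.2562, 0.108]
tool_rot: [0.636, 0.771, -0.0, -0.0]
ft_force: [0.9, -0.3, -0.3]
width: 0.0919
grasp_force: 0.0
```

Run:
```python
from h import *
s=monitor.read_state(); print(s['position'],s['joint_pos'])
for n in ['top','side','w0']:
  w=np.load(n+'.npy'); P=w[np.isfinite(w[...,2])]
  for x in (.38,.42,.46,.5,.54,.58,.62):
    q=P[(abs(P[:,0]-x)<.02)&(P[:,1]>.3)&(P[:,1]<.5)&(P[:,2]>.03)&(P[:,2]<.35)]
    if len(q): print(n,x,len(q),np.round(np.percentile(q[:,1],[0,5,50]),3),np.round(np.percentile(q[:,2],[5,50,95]),3))
```

```text
[0.52950323 0.256196   0.10798929] [ 2.45591831e-01  2.53228777e-01  1.62909954e+00 -3.80105186e-04
  1.25978734e+00  5.42256532e-02]
top 0.5 559 [0.36  0.374 0.421] [0.04  0.082 0.148]
top 0.54 1377 [0.382 0.384 0.432] [0.055 0.084 0.152]
top 0.58 1446 [0.382 0.384 0.439] [0.057 0.084 0.158]
top 0.62 3192 [0.376 0.383 0.428] [0.082 0.172 0.302]
side 0.5 525 [0.359 0.371 0.412] [0.034 0.064 0.143]
side 0.54 682 [0.379 0.383 0.394] [0.038 0.084 0.152]
side 0.58 653 [0.377 0.383 0.396] [0.039 0.084 0.159]
side 0.62 3047 [0.373 0.381 0.41 ] [0.059 0.194 0.335]
w0 0.5 1587 [0.361 0.367 0.401] [0.045 0.085 0.151]
w0 0.54 2871 [0.384 0.384 0.405] [0.055 0.085 0.087]
w0 0.58 3392 [0.384 0.385 0.411] [0.059 0.085 0.087]
w0 0.62 11655 [0.378 0.382 0.401] [0.085 0.15  0.216]
```

{"method": "jog_arm", "body": {"deltas": [[0,0.005,-0.1,0,0,0],[0,0.005,-0.2,0,0,0],[0,0.005,-0.28,0,0,0],[0,0.005,-0.34,0,0,0],[0,0.005,-0.38,0,0,0],[0,0.005,-0.41,0,0,0],[0,0.005,-0.43,0,0,0],[0,0.005,-0.443,0,0,0],[0,0.005,-0.443,0,0,0],[0,0.005,-0.443,0,0,0]]}}

```text
clock: 15.83
position: [0.5299, 0.2597, -0.0239]
tool_rot: [0.635, 0.772, 0.001, 0.0]
ft_force: [0.1, 0.1, -0.2]
width: 0.0921
grasp_force: 0.0
```

{"method": "jog_arm", "body": {"deltas": [[0,0,0,0,0,0],[0,0,0,0,0,0],[0,0,0,0,0,0],[0,0,0,0,0,0],[0,0,0,0,0,0],[0,0,0,0,0,0],[0,0,0,0,0,0],[0,0,0,0,0,0],[0,0,0,0,0,0],[0,0,0,0,0,0],[0,0,0,0,0,0],[0,0,0,0,0,0]], "hand": 1, "newtons": 12}}

```text
clock: 16.83
position: [0.5291, 0.2596, -0.0247]
tool_rot: [0.635, 0.772, -0.0, -0.0]
ft_force: [-0.1, -0.1, 1.5]
width: 0.0465
grasp_force: 12.0
```

Gripped at 46.5 mm. Lift and carry.

{"method": "jog_arm", "body": {"deltas": [[0,0,0.05,0,0,0],[0,0,0.15,0,0,0],[0,0,0.25,0,0,0],[0,0,0.34,0,0,0],[0,-0.1,0.34,0,0,0],[0.02,-0.2,0.34,0,0,0],[0.03,-0.3,0.34,0,0,0],[0.04,-0.4,0.34,0,0,0],[0.05,-0.5,0.34,0,0,0],[0.06,-0.6,0.34,0,0,0],[0.065,-0.7,0.34,0,0,0],[0.07,-0.8,0.34,0,0,0]]}}

```text
clock: 17.83
position: [0.5499, 0.0182, 0.0772]
tool_rot: [0.635, 0.772, -0.0, -0.0]
ft_force: [-0.1, 0.8, -0.4]
width: 0.047
grasp_force: 12.0
```

{"method": "jog_arm", "body": {"deltas": [[0.002,-0.1,0,0,0,0],[0.003,-0.18,0,0,0,0],[0.003,-0.25,0,0,0,0],[0.003,-0.3,0,0,0,0],[0.003,-0.323,0,0,0,0],[0.003,-0.323,0,0,0,0],[0.003,-0.323,0,0,0,0],[0.003,-0.323,0,0,0,0],[0.003,-0.323,0,0,0,0],[0.003,-0.323,0,0,0,0]]}}

```text
clock: 18.67
position: [0.551, -0.0764, 0.0773]
tool_rot: [0.635, 0.773, 0.0, -0.0]
ft_force: [-0.7, -0.3, 0.2]
width: 0.0466
grasp_force: 12.0
```

Run:
```python
from h import *
s=monitor.read_state(); print(s['position'],s['width'],s['ft_force'])
for n in ['top','side','wrist']:
  p,d,w=cloud(n); np.save('c_'+n+'.npy',w); P=w[np.isfinite(w[...,2])]
  cv2.imwrite(f'pics/c_{n}.png',p[...,::-1])
  for a,b in [(.085,.112),(.112,.122),(.122,.132),(.132,.142),(.142,.15)]:
    print(n,a,circ(P,(.551,-.079),.03,a,b))
```

```text
[ 0.55101375 -0.07640936  0.07725776] 0.046596289362734626 [-0.71218589 -0.27885017  0.20621809]
top 0.085 3
top 0.112 2
top 0.122 4
top 0.132 (11, array([537.4, -64.9,   5.4]), array([537.4, -64.3, 138.3]), np.float64(138.6))
top 0.142 3
side 0.085 (113, array([548. , -85.2,  21.6]), array([547.7, -89.7, 107. ]), np.float64(107.4))
side 0.112 (104, array([552.3, -86.3,  28.5]), array([552.3, -91. , 116.9]), np.float64(117.1))
side 0.122 (134, array([551.9, -86.4,  28.3]), array([551.9, -91.7, 127. ]), np.float64(127.1))
side 0.132 (397, array([552.3, -84.9,  28.7]), array([552.6, -79.6, 137. ]), np.float64(140.1))
side 0.142 (63, array([551.1, -81.4,  28.6]), array([552. , -79.9, 146. ]), np.float64(145.7))
wrist 0.085 (263, array([549.2, -69.8,  21.7]), array([549.2, -63.8, 107.1]), np.float64(107.9))
wrist 0.112 (386, array([549. , -68.7,  28. ]), array([549. , -65.5, 117. ]), np.float64(117.3))
wrist 0.122 (557, array([548.9, -68.2,  27.8]), array([548.9, -64.7, 127. ]), np.float64(127.4))
wrist 0.132 (5091, array([549.9, -73.5,  28.4]), array([548.8, -77.8, 137. ]), np.float64(140.5))
wrist 0.142 (294, array([549.7, -72.4,  28.1]), array([548.7, -78.6, 146. ]), np.float64(145.7))
```

View pics/c_side.png

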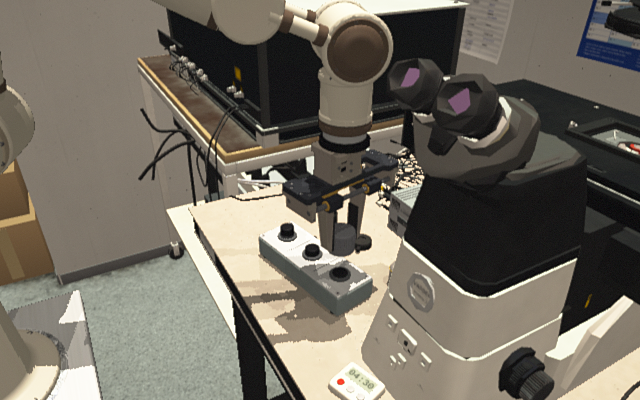

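The side view shows the cover held level above the right key, cover at about (345,238). I'll fit its position in the same cameras that measured the collar.

Run:
```python
from h import *
from scipy.optimize import least_squares
t=np.array([.551,-.0764]); c=np.array([.981,.192]); p=np.array([-.192,.981])
def fit(P,z0,z1,R,c0,sgn,amax):
    q=P[(P[:,2]>z0)&(P[:,2]<z1)][:,:2]; d=q-c0; a=d@c; b=d@p*sgn
    q=q[(abs(a)<amax)&(b>0)&(b<R+.008)&(np.hypot(*d.T)>R-.006)]
    r=least_squares(lambda x:np.hypot(*(q-x).T)-R,c0,loss='soft_l1',f_scale=.001)
    return len(q),np.round(r.x*1000,1),np.round(np.std(r.fun)*1000,2)
for n,s in [('side',-1),('wrist',1)]:
    w=np.load(f'c_{n}.npy'); P=w[np.isfinite(w[...,2])]
    print(n,'cover now',fit(P,.106,.135,.0235,np.array([.551,-.0785]),s,.016))
w=np.load('side.npy'); P=w[np.isfinite(w[...,2])]
print('side cover init',fit(P,.005,.033,.0235,np.array([.529,.2575]),-1,.02))
for c0 in [(.5222,.0676),(.5366,-.006),(.551,-.0796)]: print('side key',fit(P,.053,.062,.0135,np.array(c0),-1,.012))
w=np.load('w0.npy'); P=w[np.isfinite(w[...,2])]
print('w0 cover init top',circ(P,(.528,.258),.03,.034,.045))
```

```text
side cover now (204, array([551. , -77.7]), np.float64(0.87))
wrist cover now (825, array([550.9, -78.5]), np.float64(0.42))
side cover init (166, array([529.4, 258.6]), np.float64(1.51))
side key (35, array([522.5,  69.4]), np.float64(0.81))
side key (49, array([537.2,  -4.5]), np.float64(1.2))
side key (42, array([551.4, -78. ]), np.float64(0.75))
w0 cover init top (1099, array([528.4, 258.3,  23.8]), array([528.2, 258.3,  37.6]), np.float64(38.5))
```

The cover is centred to within about 0.5 mm. Lowering now.

{"method": "jog_arm", "body": {"deltas": [[0.001,-0.001,-0.04,0,0,0],[0.001,-0.001,-0.08,0,0,0],[0.001,-0.001,-0.11,0,0,0],[0.001,-0.001,-0.135,0,0,0],[0.001,-0.001,-0.15,0,0,0],[0.001,-0.001,-0.163,0,0,0],[0.001,-0.001,-0.163,0,0,0],[0.001,-0.001,-0.163,0,0,0]]}}

```text
clock: 19.48
position: [0.5514, -0.0777, 0.0284]
tool_rot: [0.635, 0.772, 0.0, 0.0]
ft_force: [0.8, 0.2, -0.8]
width: 0.0467
grasp_force: 12.0
```

{"method": "jog_arm", "body": {"deltas": [[0,0,-0.005,0,0,0],[0,0,-0.01,0,0,0],[0,0,-0.012,0,0,0],[0,0,-0.012,0,0,0],[0,0,-0.012,0,0,0]]}}

```text
clock: 19.9
position: [0.5514, -0.0776, 0.0249]
tool_rot: [0.635, 0.772, 0.0, 0.0]
ft_force: [0.1, 0.4, -0.4]
width: 0.0469
grasp_force: 12.0
```

{"method": "jog_arm", "body": {"deltas": [[0,0,-0.003,0,0,0],[0,0,-0.005,0,0,0],[0,0,-0.005,0,0,0],[0,0,-0.005,0,0,0]]}}

```text
clock: 20.23
position: [0.5513, -0.0776, 0.0232]
tool_rot: [0.635, 0.772, -0.0, -0.0]
ft_force: [-0.9, -0.6, -0.0]
width: 0.047
grasp_force: 12.0
```

{"method": "jog_arm", "body": {"deltas": [[0,0,-0.003,0,0,0],[0,0,-0.005,0,0,0],[0,0,-0.005,0,0,0],[0,0,-0.005,0,0,0]]}}

```text
clock: 20.57
position: [0.5513, -0.0776, 0.0217]
tool_rot: [0.635, 0.772, -0.0, -0.0]
ft_force: [-0.0, -0.8, 0.1]
width: 0.0466
grasp_force: 12.0
```

{"method": "jog_arm", "body": {"deltas": [[0,0,-0.002,0,0,0],[0,0,-0.004,0,0,0],[0,0,-0.004,0,0,0],[0,0,-0.004,0,0,0]]}}

```text
clock: 20.9
position: [0.5513, -0.0776, 0.0205]
tool_rot: [0.635, 0.772, -0.0, -0.0]
ft_force: [0.1, 0.3, -1.4]
width: 0.0468
grasp_force: 12.0
```

{"method": "jog_arm", "body": {"deltas": [[0,0,-0.002,0,0,0],[0,0,-0.002,0,0,0],[0,0,-0.002,0,0,0]]}}

```text
clock: 21.15
position: [0.5515, -0.0776, 0.0203]
tool_rot: [0.635, 0.772, 0.0, 0.0]
ft_force: [-0.9, -0.4, 1.9]
width: 0.0468
grasp_force: 12.0
```

{"method": "jog_arm", "body": {"deltas": [[0,0,0,0,0,0],[0,0,0,0,0,0],[0,0,0,0,0,0],[0,0,0,0,0,0],[0,0,0,0,0,0],[0,0,0,0,0,0],[0,0,0,0,0,0],[0,0,0,0,0,0]], "hand": -1}}

```text
clock: 21.82
position: [0.5513, -0.0776, 0.02]
tool_rot: [0.635, 0.772, -0.0, -0.0]
ft_force: [-0.2, -0.8, -0.2]
width: 0.092
grasp_force: 0.0
```

{"method": "jog_arm", "body": {"deltas": [[0,0,0.05,0,0,0],[0,0,0.12,0,0,0],[0,0,0.22,0,0,0],[0,0,0.33,0,0,0],[0,0.1,0.4,0,0,0],[0,0.2,0.4,0,0,0],[0,0.3,0.4,0,0,0],[0,0.4,0.4,0,0,0],[0,0.4,0.4,0,0,0],[0,0.4,0.4,0,0,0],[0,0.4,0.4,0,0,0],[0,0.4,0.4,0,0,0]]}}

```text
clock: 22.82
position: [0.5514, 0.0413, 0.1399]
tool_rot: [0.636, 0.772, -0.0, 0.0]
ft_force: [-0.4, -0.5, -0.5]
width: 0.0922
grasp_force: 0.0
```

Run:
```python
from h import *
s=monitor.read_state(); print(s['clock'],s['position'],s['width'])
for n in ['side','wrist']:
  p,d,w=cloud(n); P=w[np.isfinite(w[...,2])]
  print(n,'cover top',circ(P,(.551,-.079),.03,.078,.1))
  q=P[(np.hypot(P[:,0]-.551,P[:,1]+.079)<.02)&(P[:,2]>.07)&(P[:,2]<.1)]
  if len(q): print(np.linalg.lstsq(np.c_[q[:,:2]-[.551,-.079],np.ones(len(q))],q[:,2],rcond=None)[0])
  q=P[(abs(P[:,0]-.537)<.03)&(abs(P[:,1]-.03)<.01)&(P[:,2]>.035)&(P[:,2]<.056)]; print('plate',np.median(q[:,2]))
  if n=='side': cv2.imwrite('pics/end.png',cv2.resize(p[180:320,230:420],None,fx=4,fy=4)[...,::-1])
```

```text
22.8167 [0.55137335 0.04128409 0.13988945] 0.09222972557208246
side cover top (418, array([549.9, -80.3,  24. ]), array([549.9, -80.8,  82.3]), np.float64(83.4))
[0.01061076 0.00459546 0.08366206]
plate 0.04567745105402049
wrist cover top (1249, array([550.8, -78.1,  24. ]), array([550.4, -76.9,  81.8]), np.float64(83.4))
[-0.00085944 -0.00085242  0.0836056 ]
plate 0.04572333277807647
```

View pics/end.png

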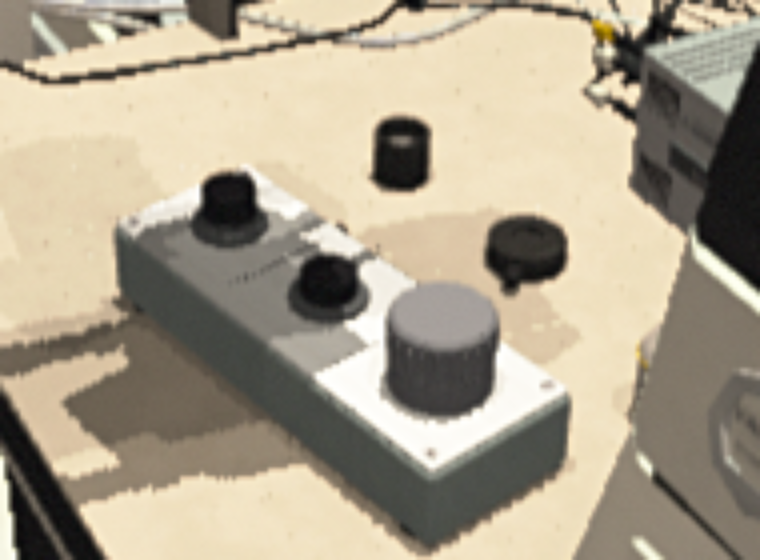

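The final view shows the cover level and flush over the right key at crop (442,345). Its top is 37.9 mm above the plate, and the bystanders in view (lens tube and puck) are where they were.

```bash
python3 -c "
from plant import env; print(env.sign_off())"
```

```text
the job is handed in; nothing more can be done
None
```

The right (-y) key snapped and locked down at about 7.5 N, the other two stayed soft, and the cover now sits flush over the right key; the job was handed in at about 23 s (the real fingertips sit about 37 mm above the reported TCP, which I corrected for using the cameras and touch).

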